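# Stand the cut bamboo in its pots

### The arm

A 7-joint arm with a two-finger parallel gripper is mounted at the origin on the work surface. World frame = base frame: x ahead of the robot, y to its left, z up, the work surface at z = 0. Lengths are in m, angles in rad, forces in N, time in s.
With the tool pointing down it reaches from about 0.35 to 0.9 m from the base axis. Payload 8.1 kg.
Tool frame: the origin (TCP) lies at the very end of the fingers, on their centre line; the grasp point (between the pads) lies 19 mm behind it (arm.tcp_to_grasp is the z of the grasp point in the tool frame, in m); z points along the fingers, y is the line along which they close (so a half turn about z gives the same grasp; the last joint's range is limited). The gripper opens to 92 mm and grips with 3 to 60 N. Pads are 19 mm wide; open, the fingers measure 130 mm over their backs; the gripper's body (75 mm by 190 mm) begins 47 mm behind the grasp point.
Start: joints at [-1.26, 0.434, 0.025, 1.573, -0.012, 1.134, -0.075], TCP at [0.251, 0.572, 0.227] pointing down, gripper open.
Joint ranges: [-2.62, 2.62], [-0.44, 2.09], [-1.27, 1.32], [0.08, 2.57], [-1.32, 4.46], [0.12, 2], [-2.74, 2.74]. Speed limits (rad/s): [2.22, 2.22, 3.01, 3.01, 3.14, 3.14, 3.14].

### API

Orientations are given as a rotation vector (axis times angle).
In Python, from cell import readout, vision, sign_off, arm gives the robot as it stands. The module is installed in compiled form; this text tells all that it offers.
- The arm moves only by the shell command python3 -m creep 'ROWS' [FORCE]. ROWS is JSON, a list of rows, each a list of 5 numbers: the shift along the tool's x, y, z in units of 4 cm (1.0 is 4 cm), then the turn about the tool's z in units of 4 degrees (1.0 is 4 degrees), then the opening, from 0 (shut) to 1 (fully open). A call has 1 to 12 rows; each row shifts and turns the commanded pose from where the row before left it, along the tool's axes as they then stand; what a row does not reach is not made up. A row lasts 1/8 s, in which the tool goes at most 62.5 mm and 10.7 degrees, less where a joint would pass 70% of its speed; a pose out of reach is approached as far as the arm can. A call with a number of a shift or a turn outside -1 to 1 is refused whole. A call with a gripper value outside its range is refused whole. The fingers move at their own pace and stop on an object; FORCE is the grip in N (left out, the last holds). Time passes only in rows, so rows that do not move let the fingers close. It gives the time, the measured TCP pose, the force, the opening and the grip force at its end, in the units of the state.
- readout.observe(): the state, without advancing time (a new reading comes with each control period).
- vision.get_image(name): name is "scene" or "top" or "wrist"; returns a dict with "pixels" (400x640x3 uint8, blue, green, red), "z_map" (400x640 float32, m along the optical axis (not along the pixel's ray), 0 where there is no reading), "camera_matrix" (3x3 intrinsics, pixels), "position" and "rotation" of the camera in the world. Camera axes: x right, y up, looking along -z (the intrinsics and any distortion apply to the point x, -y, -z); pixel columns grow to the right and rows downward; lengths in m; the calibration is good to about 2 mm. A picture is of the moment at which its call begins.
- sign_off(): hands the job in; it is judged then, once.
The state is a dict: "clock": time; "joints": joint angles; "dq": joint speeds; "joint_efforts": joint torques, N m; "position": TCP position; "ee_rot": TCP orientation; "force": force on the tool from outside, world axes, zero at the start; "ft_torque": the same for the moment, N m; "width": opening from 0.0 (shut) to 1.0 (fully open); "gripper_force": force on a finger pad.
Only numpy, scipy, OpenCV 4.12 (cv2) and the standard library are available. Lean on these libraries where they do the work, as an engineer would, in place of code of your own. Each camera call takes 0.05 s, during which the arm holds its last target. There are 200 camera calls.

### The job

Two freshly cut lengths of bamboo lie in the sawing rests. Stand each one on end in a narrow plywood pot, right down to the pot's floor: the longer length in the taller pot, the shorter length in the lower pot. Do not knock over or shove the pots, and leave the other things on the bench where they are.

Things in the scene. Friction and masses are not known exactly. Their poses are not given: they have to be found in the camera images.
- long_bamboo: Cut length of green-brown bamboo, a round stick 180 mm long, 26 mm diameter (node ridges under 1 mm proud), about 60 g. At the start it lies level in the two V notches of a wooden sawing rest, its axis 48 mm above the bench. Origin at the middle of its length on its axis; x along its length. Both ends are alike; either end may go down.
- short_bamboo: Cut length of green-brown bamboo, a round stick 130 mm long, 26 mm diameter (node ridges under 1 mm proud), about 45 g. At the start it lies level in the two V notches of a wooden sawing rest, its axis 48 mm above the bench. Origin at the middle of its length on its axis; x along its length. Both ends are alike; either end may go down.
- tall_pot: Narrow square plywood pot, open at the top: 58 x 58 mm outside, 120 mm tall, walls 8 mm, so the well is 42 x 42 mm; floor 10 mm thick. Loose on the bench, about 0.7 kg, its own yaw varies. Origin at the centre of its underside, z up. The taller of the two pots.
- low_pot: Narrow square plywood pot, open at the top: 58 x 58 mm outside, 80 mm tall, walls 8 mm, so the well is 42 x 42 mm; floor 10 mm thick. Loose on the bench, about 0.6 kg, its own yaw varies. Origin at the centre of its underside, z up. The lower of the two pots.
- rest_a: Pale wooden sawing rest fixed to the bench, holding the longer bamboo length at the start: base 124 x 46 x 8 mm, two notched uprights 8 mm thick centred 50 mm either side of the middle along x, 46 mm wide and 48 mm tall; between the uprights the stick is free and can be gripped from above. Origin at the centre of its underside, x along the stick.
- rest_b: Pale wooden sawing rest fixed to the bench, holding the shorter bamboo length at the start: base 124 x 46 x 8 mm, two notched uprights 8 mm thick centred 50 mm either side of the middle along x, 46 mm wide and 48 mm tall; between the uprights the stick is free and can be gripped from above. Origin at the centre of its underside, x along the stick.
- marker: Bystander, leave alone: white marker pen with black cap, 130 x 13 x 13, lying flat among the rests and pots (sizes in mm). Origin at the centre of its underside.
- pencil: Bystander, leave alone: flat dark carpenter's pencil, 160 x 14 x 8, lying among the rests and pots (sizes in mm). Origin at the centre of its underside.
- glue: Bystander, leave alone: white glue bottle, 52 diameter, 130 tall, standing farther out than the rests and pots (sizes in mm). Origin at the centre of its underside.
- offcut: Bystander, leave alone: bamboo offcut ring standing on end, 32 diameter, 30 tall, farther out than the rests and pots (sizes in mm). Origin at the centre of its underside.
- tape: Bystander, leave alone: cardboard-brown roll of tape lying flat, 90 outside diameter, 20 tall, farther out than the rests and pots (sizes in mm). Origin at the centre of its underside.
Mind the look-alikes: they are no part of the job. What is shaped like the tall_pot but turquoise is not meant.

How it is judged:
At the end, for the whole second after the job is handed in: Long length in the tall pot, short one in the low pot, each within 0.42 rad of the pot's axis, its middle within 28 mm of the pot's axis and 90 to 108 mm (long) or 66 to 84 mm (short) over the pot's underside (lower end on the floor), at rest (under 0.12 m/s); pots upright within 0.1 rad (angle between the x axis of long_bamboo and the z axis of tall_pot, either way round below 0.42 rad and horizontal distance between long_bamboo and tall_pot below 0.028 m and z of long_bamboo in the frame of tall_pot between 0.09 and 0.108 m and linear speed of each of long_bamboo, short_bamboo below 0.12 m/s and angle between the x axis of short_bamboo and the z axis of low_pot, either way round below 0.42 rad and horizontal distance between short_bamboo and low_pot below 0.028 m and z of short_bamboo in the frame of low_pot between 0.066 and 0.084 m and angle between each of tall_pot, low_pot's own z axis and vertical below 0.1 rad); the robot touches nothing.
It fails at once if a pot is knocked over (tipped beyond 0.4 rad) or shoved more than 40 mm (angle between any of tall_pot, low_pot's own z axis and vertical above 0.4 rad or distance of any of tall_pot, low_pot from where it was at the start of the episode above 0.04 m).
It fails at once if one of the listed bystanders is moved more than 40 mm (distance of any of marker, pencil, glue, offcut, tape from where it was at the start of the episode above 0.04 m).
It also fails if it takes over 67 s, if anything falls off the work surface, if the arm or the gripper's body presses on something with over 40 N, if the wrist force passes 120 N, or if a joint passes its speed limit or range.

## Working session

There is one attempt and no reset: what is moved stays moved. The work goes in short steps, Python scripts to look and compute and a shell command to move; the robot and the scene stay as the last step left them, time stands still between calls to the robot, and variables do not carry over. Pictures are saved under pics/ and viewed, at most 10 in all, crops included, and the job is handed in when it is done.

```bash
mkdir -p pics
cat > h.py <<'E'
import numpy as np, cv2
from cell import readout, vision, arm
from scipy.spatial.transform import Rotation as R
def cam(name):
    d=vision.get_image(name); d={k:np.asarray(v) for k,v in d.items()}
    if d['rotation'].shape!=(3,3): d['rotation']=R.from_rotvec(d['rotation']).as_matrix() if d['rotation'].size==3 else R.from_quat(d['rotation']).as_matrix()
    return d
def cloud(d):
    K=d['camera_matrix']; z=d['z_map']; v,u=np.mgrid[:z.shape[0],:z.shape[1]]
    p=np.dstack([(u-K[0,2])/K[0,0]*z,-(v-K[1,2])/K[1,1]*z,-z])
    w=p@d['rotation'].T+d['position']; w[z==0]=np.nan; return w
E
python3 - <<'E'
from h import *
print(readout.observe(), arm.tcp_to_grasp)
for n in ['scene','top']:
    d=cam(n); np.savez('pics/%s0.npz'%n,**d); cv2.imwrite('pics/%s0.png'%n,d['pixels']); print(n,d['position'],d['rotation'],d['camera_matrix'])
E
```

```text
{'clock': 0.0, 'joints': array([-1.25957452,  0.4351948 ,  0.02497014,  1.57410773, -0.01157543,
        1.13400601, -0.07506663]), 'dq': array([-1.45489206e-03, -6.86616698e-04,  1.44047795e-03, -9.01678415e-05,
       -9.62329609e-05, -1.85381795e-03, -4.21958650e-04]), 'joint_efforts': array([ 1.46431194e-03, -6.67862749e+01,  9.85829718e-01, -3.14449668e+01,
       -6.02539815e-02,  4.33138444e-02,  2.06602590e-04]), 'position': array([0.25116986, 0.57174223, 0.22595835]), 'ee_rot': array([-6.45404316e-01, -3.07441638e+00,  2.45512383e-03]), 'force': array([-0.8541702 , -0.89922472, -0.87392684]), 'ft_torque': array([ 0.01322818, -0.03595551, -0.01892046]), 'gripper_force': 0.0, 'width': 1.002943275071584} -0.0188
scene [ 1.10470158 -0.08231845  0.68174469] [[ 0.09980209 -0.74746669  0.65675954]
 [ 0.99496058  0.08136608 -0.05859178]
 [-0.00964255  0.65929744  0.7518204 ]] [[383.41176641   0.         318.29473967]
 [  0.         383.41176641 201.70896042]
 [  0.           0.           1.        ]]
top [ 0.37371447 -0.02767307  1.01810302] [[-0.11211635  0.97217503 -0.20568334]
 [-0.99369428 -0.10942504  0.02445063]
 [ 0.00126338  0.20712767  0.9783131 ]] [[410.7458216    0.         321.02720751]
 [  0.         410.7458216  206.23564397]
 [  0.           0.           1.        ]]
```

View pics/top0.png

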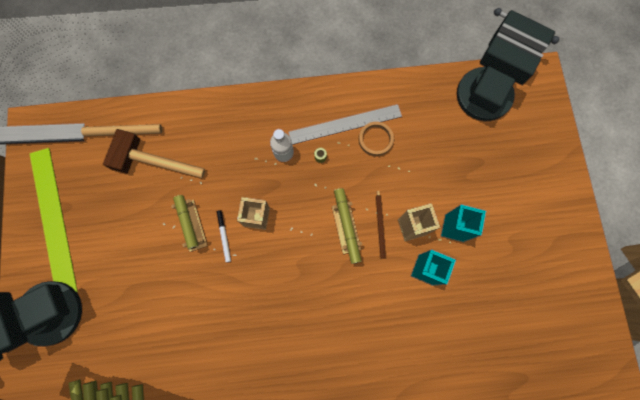

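View pics/scene0.png

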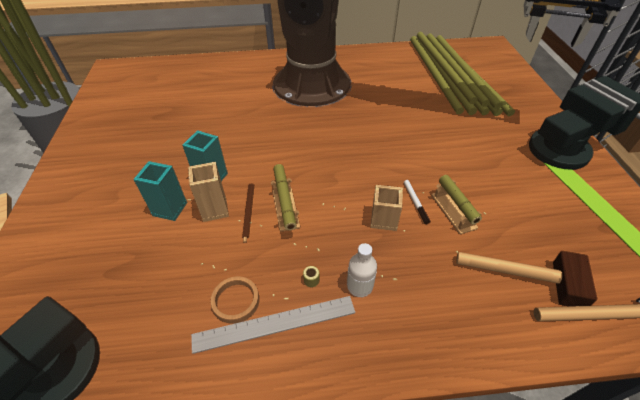

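Top view: the sticks are at (347,226) long and (186,222) short. The plywood pots are at (422,220) and (253,212). Pot candidates are plywood (422,220) and turquoise (465,222) and (435,268): the task rules out turquoise, so the tall pot is the plywood one at (422,220). I'll measure them and make the confirming crop.

Run:
```python
from h import *
boxes={'top':dict(long=(325,180,368,272),short=(168,188,212,255),tall=(398,200,441,245),low=(234,193,273,232)),
 'scene':dict(long=(268,158,302,235),short=(432,168,485,235),tall=(186,160,230,222),low=(368,183,405,232))}
for n in boxes:
    d=dict(np.load(f'pics/{n}0.npz')); w=cloud(d); hsv=cv2.cvtColor(d['pixels'],cv2.COLOR_BGR2HSV)
    for k,(a,b,c,e) in boxes[n].items():
        W=w[b:e,a:c].reshape(-1,3); H=hsv[b:e,a:c].reshape(-1,3)
        nt=~((H[:,0]>75)&(H[:,0]<105)&(H[:,1]>120)); 
        if k in('long','short'):
            m=nt&(W[:,2]>.052)&(W[:,2]<.075); P=W[m]; (cx,cy),(s1,s2),ang=cv2.minAreaRect((P[:,:2]*1000).astype(np.float32))
            c0=P[:,:2].mean(0); vt=np.linalg.svd(P[:,:2]-c0,full_matrices=False)[2][0]; t=(P[:,:2]-c0)@vt
            print(n,k,len(P),'c',c0+vt*(t.min()+t.max())/2,'len',np.ptp(t),'yaw',np.degrees(np.arctan2(vt[1],vt[0])),'zmax',np.percentile(P[:,2],98))
        else:
            h=np.percentile(W[nt,2],96); m=nt&(W[:,2]>h-.012)&(W[:,2]<h+.01); P=W[m]; r=cv2.minAreaRect((P[:,:2]*1000).astype(np.float32)); print(n,k,len(P),'h',h,r)
t=cv2.imread('pics/top0.png'); s=cv2.imread('pics/scene0.png')
f=lambda i:cv2.resize(i,(400,300),interpolation=cv2.INTER_CUBIC)
cv2.imwrite('pics/crop1.png',np.vstack([np.hstack([f(t[180:285,390:490]),f(t[180:270,225:315])]),np.hstack([f(s[120:240,130:270]),f(s[150:250,355:490])])]))
```

```text
top long 770 c [ 0.52391979 -0.10897813] len 0.18151575705499506 yaw -173.64562445391664 zmax 0.0635320845376412
top short 552 c [0.57579815 0.27235364] len 0.1319189604527055 yaw -166.7896707847089 zmax 0.06316977898464353
top tall 0 h nan ((0.0, 0.0), (0.0, 0.0), 0.0)
top low 0 h nan ((0.0, 0.0), (0.0, 0.0), 0.0)
scene long 695 c [ 0.52429675 -0.10746419] len 0.18139996689057142 yaw 6.327604624011623 zmax 0.0635468227116589
scene short 549 c [0.57688608 0.27216876] len 0.13138037210511685 yaw 13.684783004863348 zmax 0.06323156512257361
scene tall 0 h nan ((0.0, 0.0), (0.0, 0.0), 0.0)
scene low 0 h nan ((0.0, 0.0), (0.0, 0.0), 0.0)
```

View pics/crop1.png

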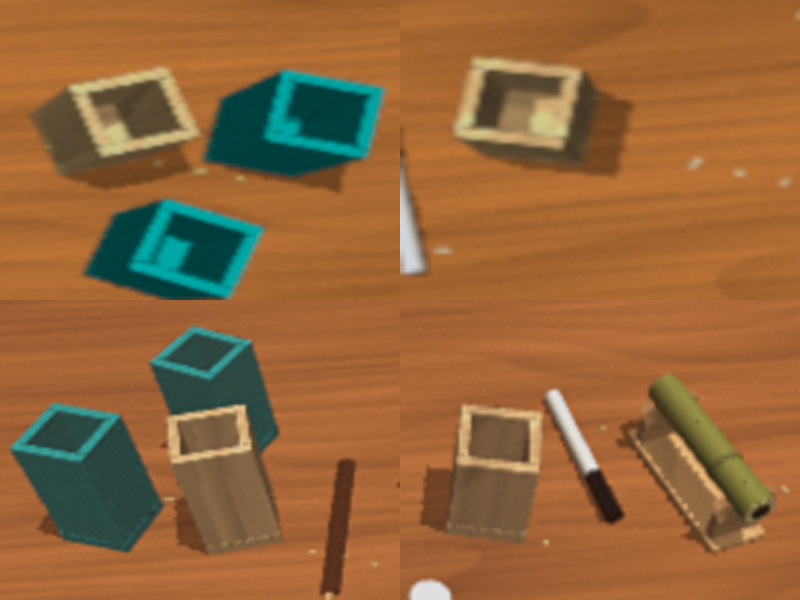

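The crop confirms it: the plywood pot beside the two turquoise ones is the tall pot, and the plywood pot by the marker is the low one. Next are the pot centres and yaws.

Run:
```python
from h import *
boxes={'top':dict(tall=(398,200,441,245),low=(234,193,273,232)),'scene':dict(tall=(186,160,230,222),low=(368,183,405,232))}
for n in boxes:
    d=dict(np.load(f'pics/{n}0.npz')); w=cloud(d); hsv=cv2.cvtColor(d['pixels'],cv2.COLOR_BGR2HSV)
    for k,(a,b,c,e) in boxes[n].items():
        W=w[b:e,a:c].reshape(-1,3); H=hsv[b:e,a:c].reshape(-1,3)
        h=.12 if k=='tall' else .08
        m=~((H[:,0]>75)&(H[:,0]<105)&(H[:,1]>120))&(abs(W[:,2]-h)<.006); P=W[m]; print(n,k,len(P),P[:,2].mean(),cv2.minAreaRect((P[:,:2]*1000).astype(np.float32)))
    # other obstacles: turquoise
    m=(hsv[...,0]>75)&(hsv[...,0]<105)&(hsv[...,1]>120)&(abs(w[...,2]-.12)<.006)
    nn,l,st,ce=cv2.connectedComponentsWithStats(m.astype(np.uint8))
    for i in range(1,nn):
        if st[i,4]>40: print('turq',np.nanmean(w[l==i],0))
s=readout.observe(); print(R.from_rotvec(s['ee_rot']).as_matrix())
```

```text
top tall 349 0.11959909899436645 ((508.86114501953125, -273.64422607421875), (57.96827697753906, 58.24940490722656), 9.672524452209473)
top low 322 0.07978399672401003 ((578.7813720703125, 110.71754455566406), (58.416343688964844, 58.723846435546875), 75.09291076660156)
turq [ 0.49546706 -0.37514001  0.11925444]
turq [ 0.40074107 -0.28726317  0.11952561]
scene tall 373 0.11978481995411322 ((508.7250671386719, -271.2054748535156), (60.28764724731445, 58.17084884643555), 9.44352912902832)
scene low 381 0.07989543701674873 ((578.58984375, 112.96050262451172), (57.89661407470703, 60.915889739990234), 75.21510314941406)
turq [ 0.40518315 -0.28824307  0.12041917]
turq [ 0.49827134 -0.37584896  0.12049839]
[[-9.15572616e-01  4.02152463e-01 -4.26270947e-04]
 [ 4.02152656e-01  9.15571601e-01 -1.37246915e-03]
 [-1.61660276e-04 -1.42802117e-03 -9.99998967e-01]]
```

```bash
cat >> h.py <<'E'
def go(x,y,z,yaw=None):
    """report tool-frame units from here to world target; yaw = wanted world direction of tool y (mod 180)"""
    s=readout.observe(); M=R.from_rotvec(s['ee_rot']).as_matrix(); ty=np.degrees(np.arctan2(M[1,1],M[0,1]))
    print('t %.2f'%s['clock'],'pos',s['position'].round(4),'ty %.1f'%ty,'w %.3f'%s['width'],'gf %.1f'%s['gripper_force'],'f',s['force'].round(1),'j7 %.2f'%s['joints'][6])
    print('units',(M.T@(np.array([x,y,z])-s['position'])/.04).round(2), 'turn',None if yaw is None else round(-((yaw-ty+90)%180-90)/4,2))
E
python3 -m creep '[[-0.8,-0.8,0,-0.94,0.6],[-0.8,-0.8,0,-0.94,0.6],[-0.8,-0.8,0,-0.94,0.6],[-0.8,-0.8,0,-0.94,0.6],[-0.8,-0.8,0,-0.94,0.6],[-0.8,-0.8,0,-0.94,0.6],[-0.8,-0.8,0,-0.94,0.6],[-0.8,-0.8,0,-0.94,0.6]]' 3
python3 -c "
from h import *
go(.5985,-.1,.1,96.3)"
```

```text
clock: 1.1
position: [0.4544, 0.2757, 0.2266]
ee_rot: [0.178, -3.136, 0.0]
force: [0.3, -0.0, 0.1]
width: 0.601
gripper_force: 0.0
t 1.10 pos [0.4544 0.2757 0.2266] ty 96.5 w 0.601 gf 0.0 f [ 0.3 -0.   0.1] j7 1.06
units [-2.52 -9.74  3.17] turn 0.05
```

```bash
python3 -m creep '[[-0.25,-0.97,0.2,0,0.6],[-0.25,-0.97,0.2,0,0.6],[-0.25,-0.97,0.2,0,0.6],[-0.25,-0.97,0.2,0,0.6],[-0.25,-0.97,0.2,0,0.6],[-0.25,-0.97,0.2,0,0.6],[-0.25,-0.97,0.2,0,0.6],[-0.25,-0.97,0.2,0,0.6],[-0.25,-0.97,0.3,0,0.6],[-0.25,-0.97,0.3,0,0.6],[0,0,0.3,0,0.6],[0,0,0,0,0.6]]'
python3 - <<'E'
from h import *
go(.5985,-.1,.029,96.3)
d=cam('wrist'); cv2.imwrite('pics/w1.png',d['pixels']); w=cloud(d)
m=(w[...,2]>.05)&(w[...,2]<.07)&(abs(w[...,1]+.105)<.05)&(abs(w[...,0]-.52)<.13); P=w[m]
if len(P)>50:
    c=P[:,:2].mean(0); v=np.linalg.svd(P[:,:2]-c,full_matrices=False)[2][0]; print(len(P),c,np.degrees(np.arctan2(v[1],v[0])),P[:,0].min(),P[:,0].max())
E
```

```text
clock: 2.6
position: [0.5951, -0.0968, 0.1254]
ee_rot: [0.174, -3.134, -0.001]
force: [0.3, 1.2, 0.3]
width: 0.599
gripper_force: 0.0
t 2.60 pos [ 0.5951 -0.0968  0.1254] ty 96.4 w 0.599 gf 0.0 f [0.3 1.2 0.3] j7 1.86
units [-0.08 -0.09  2.41] turn 0.02
8868 [ 0.53197624 -0.1064987 ] 6.23143154077117 0.46089297319506356 0.6148452675675007
```

View pics/w1.png

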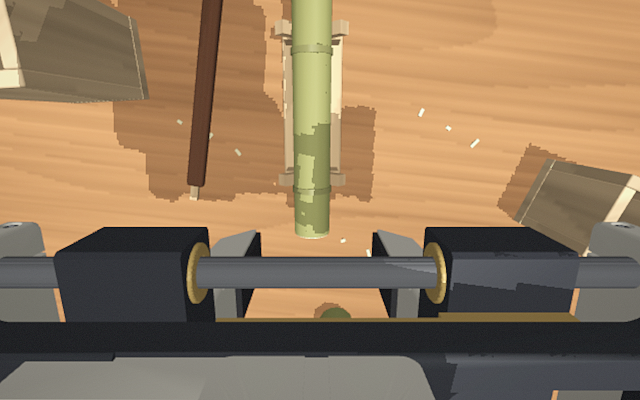

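The wrist view shows the long stick coming down to its end at (313,235), centred between the fingers at (240,270) and (395,270). I'll descend, close at 3 N and lift.

```bash
python3 -m creep '[[-0.1,-0.06,0.6,0,0.6],[0,0,0.6,0,0.6],[0,0,0.6,0,0.6],[0,0,0.6,0,0.6],[0,0,0,0,0.6],[0,0,0,0,0.1],[0,0,0,0,0.1],[0,0,0,0,0.1],[0,0,0,0,0.1],[0,0,0,0,0.1],[0,0,0,0,0.1]]' 3
python3 -m creep '[[0,0,-0.3,0,0.1],[0,0,-0.3,0,0.1],[0,0,-0.3,0,0.1],[0,0,-0.3,0,0.1],[0,0,-0.3,0,0.1],[0,0,-0.3,0,0.1],[0,0,-0.4,0,0.1],[0,0,-0.4,0,0.1],[0,0,0,0,0.1]]'
python3 - <<'E'
from h import *
go(.509,-.272,.3)
d=cam('scene'); cv2.imwrite('pics/s1.png',cv2.resize(d['pixels'][80:280,150:470],(800,500)))
E
```

```text
clock: 4.03
position: [0.6009, -0.0994, 0.031]
ee_rot: [-0.174, 3.136, -0.0]
force: [1.1, 1.5, 2.2]
width: 0.284
gripper_force: 3.0
clock: 5.15
position: [0.6017, -0.0995, 0.1366]
ee_rot: [-0.174, 3.133, -0.0]
force: [1.2, 0.5, 0.7]
width: 0.281
gripper_force: 3.0
t 5.15 pos [ 0.6017 -0.0995  0.1366] ty 96.4 w 0.281 gf 3.0 f [1.2 0.5 0.7] j7 1.86
units [ 2.77 -4.03 -4.09] turn None
```

View pics/s1.png

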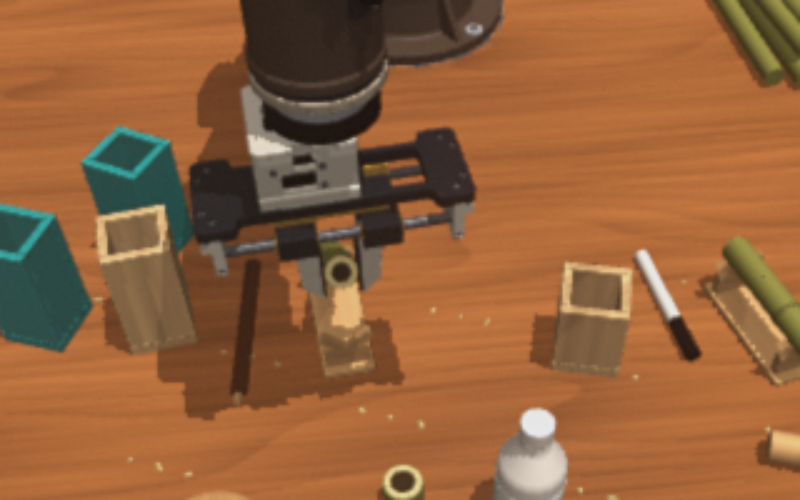

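The stick is held at (340,265) in the crop and looks tilted, with the far end low. I'll lift on and measure its angle.

```bash
cat >> h.py <<'E'
def stick(n,lo=(-.2,.2)):
    """axis of green stick near the TCP, from camera cloud"""
    s=readout.observe(); M=R.from_rotvec(s['ee_rot']).as_matrix(); d=cam(n); w=cloud(d); H=cv2.cvtColor(d['pixels'],cv2.COLOR_BGR2HSV)
    g=s['position']+M[:,2]*arm.tcp_to_grasp
    q=(w-g)@M    # in tool axes from the grasp point
    m=(H[...,0]>22)&(H[...,0]<45)&(H[...,1]>60)&(np.abs(q[...,1])<.03)&(np.linalg.norm(q,axis=2)<.19)&(w[...,2]>.01)
    P=q[m]
    if len(P)<40: print(n,'few',len(P)); return
    c=np.median(P,0); v=np.linalg.svd(P-c,full_matrices=False)[2][0]; v*=np.sign(v[2]) 
    t=(P-c)@v; print(n,len(P),'dir(tool)',v.round(3),'below horizontal %.0f deg'%np.degrees(np.arcsin(v[2])),'ends(tool mm)',((c+v*np.percentile(t,1))*1e3).round(),((c+v*np.percentile(t,99))*1e3).round())
E
python3 -m creep '[[0,0,-0.5,0,0.1],[0,0,-0.5,0,0.1],[0,0,-0.5,0,0.1],[0,0,-0.5,0,0.1],[0,0,-0.5,0,0.1],[0,0,-0.5,0,0.1],[0,0,-0.5,0,0.1],[0,0,0,0,0.1]]'
python3 - <<'E'
from h import *
go(.509,-.272,.3)
for n in ['scene','top','wrist']: stick(n)
E
```

```text
clock: 6.2
position: [0.601, -0.0995, 0.2753]
ee_rot: [-0.174, 3.135, -0.0]
force: [-0.1, -0.2, -1.0]
width: 0.278
gripper_force: 3.0
t 6.20 pos [ 0.601  -0.0995  0.2753] ty 96.4 w 0.278 gf 3.0 f [-0.1 -0.2 -1. ] j7 1.83
units [ 2.76 -4.03 -0.62] turn None
scene 66 dir(tool) [ 0.398 -0.024  0.917] below horizontal 67 deg ends(tool mm) [-11.  -4.  -6.] [ 36.  -7. 104.]
top few 0
wrist 6782 dir(tool) [ 0.42  -0.001  0.908] below horizontal 65 deg ends(tool mm) [  4.   0. -13.] [ 78.  -0. 146.]
```

```bash
python3 -m creep '[[0.13,-0.5,-0.1,-0.1,0.1],[0.13,-0.5,-0.1,-0.1,0.1],[0.13,-0.5,-0.1,-0.1,0.1],[0.13,-0.5,-0.1,-0.1,0.1],[0.13,-0.5,-0.1,-0.1,0.1],[0.13,-0.5,-0.1,-0.1,0.1],[0.13,-0.5,-0.1,-0.1,0.1],[0.13,-0.5,-0.1,-0.1,0.1],[0,0,0,0,0.1],[0,0,0,0,0.1]]'
python3 - <<'E'
from h import *
go(.576,-.261,.27,99.6)
for n in ['wrist','wrist']: stick(n)
d=cam('scene'); cv2.imwrite('pics/s2.png',cv2.resize(d['pixels'][40:240,130:390],(780,600)))
E
```

```text
clock: 7.6
position: [0.5809, -0.2623, 0.3058]
ee_rot: [0.263, -3.13, -0.002]
force: [0.4, -0.6, -1.1]
width: 0.287
gripper_force: 3.0
t 7.60 pos [ 0.5809 -0.2623  0.3058] ty 99.6 w 0.287 gf 3.0 f [ 0.4 -0.6 -1.1] j7 2.17
units [0.11 0.05 0.89] turn -0.0
wrist 6739 dir(tool) [0.416 0.    0.909] below horizontal 65 deg ends(tool mm) [  4.   0. -13.] [ 77.   0. 147.]
wrist 6731 dir(tool) [ 0.417 -0.001  0.909] below horizontal 65 deg ends(tool mm) [  4.   0. -13.] [ 77.  -0. 146.]
```

View pics/s2.png

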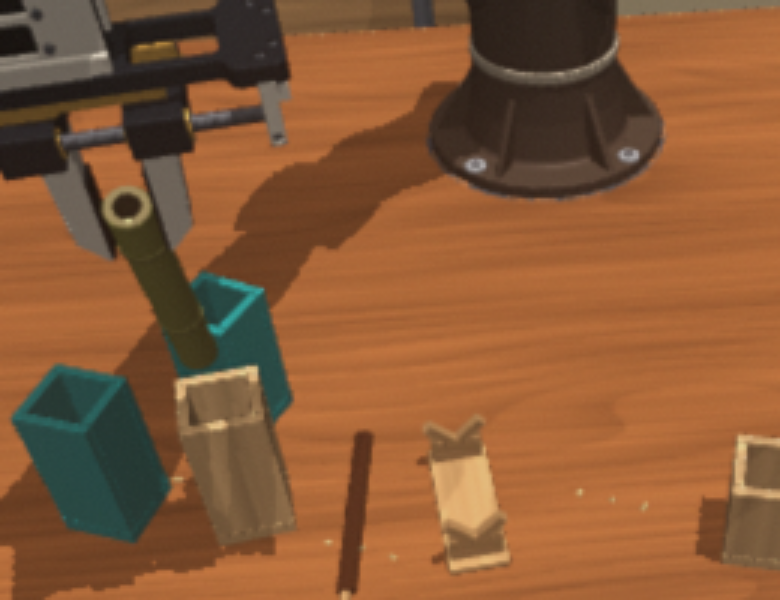

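The stick (crop: end at (200,360), above the pot's mouth at (215,400)) hangs about 25° off vertical. I'll dip the end into the mouth and straighten it by shifting the grip over the pot.

```bash
python3 -m creep '[[0.1,0.04,0.3,0,0.1],[0.1,0.03,0.3,0,0.1],[0,0,0.3,0,0.1],[0,0,0.3,0,0.1],[0,0,0.2,0,0.1],[0,0,0.2,0,0.1],[0,0,0,0,0.1]]'
python3 -m creep '[[0.2,0,0.1,0,0.1],[0.2,0,0.1,0,0.1],[0.2,0,0.1,0,0.1],[0.2,0,0.1,0,0.1],[0.2,0,0.1,0,0.1],[0,0,0,0,0.1]]'
python3 - <<'E'
from h import *
go(.509,-.272,.16)
stick('wrist')
E
```

```text
clock: 8.62
position: [0.5723, -0.262, 0.2421]
ee_rot: [0.262, -3.13, -0.001]
force: [0.1, -0.6, -0.4]
width: 0.283
gripper_force: 3.0
clock: 9.38
position: [0.5321, -0.269, 0.2225]
ee_rot: [0.261, -3.13, -0.0]
force: [0.2, 0.7, -1.5]
width: 0.282
gripper_force: 3.0
t 9.38 pos [ 0.5321 -0.269   0.2225] ty 99.5 w 0.282 gf 3.0 f [ 0.2  0.7 -1.5] j7 2.21
units [0.58 0.02 1.56] turn None
wrist 4759 dir(tool) [ 0.185 -0.     0.983] below horizontal 79 deg ends(tool mm) [  9.   0. -12.] [ 41.   0. 156.]
```

```bash
python3 -m creep '[[0.15,0,0.1,0,0.1],[0.15,0,0.15,0,0.1],[0.15,0,0.15,0,0.1],[0.1,0,0.2,0,0.1],[0,0.0,0.2,0,0.1],[0,0,0.25,0,0.1],[0,0,0.25,0,0.1],[0,0,0.15,0,0.1],[0,0,0,0,0.1]]'
python3 - <<'E'
from h import *
go(.509,-.272,.16)
stick('wrist'); stick('scene')
E
```

```text
clock: 10.55
position: [0.5112, -0.2723, 0.1642]
ee_rot: [0.262, -3.13, -0.001]
force: [-0.2, -0.1, -1.0]
width: 0.281
gripper_force: 3.0
t 10.55 pos [ 0.5112 -0.2723  0.1642] ty 99.6 w 0.281 gf 3.0 f [-0.2 -0.1 -1. ] j7 2.25
units [0.05 0.02 0.1 ] turn None
wrist 3074 dir(tool) [ 0.029 -0.012  1.   ] below horizontal 88 deg ends(tool mm) [ 12.   0. -10.] [ 16.  -1. 111.]
scene 338 dir(tool) [0.056 0.002 0.998] below horizontal 87 deg ends(tool mm) [-10.   1.  -9.] [-6.  1. 70.]
```

```bash
python3 -m creep '[[0,0,0.12,0,0.1],[0,0,0,0,0.1],[0,0,0,0,0.9],[0,0,0,0,0.9],[0,0,0,0,0.9],[0,0,0,0,0.9],[0,0,-0.5,0,0.9],[0,0,-0.5,0,0.9],[0,0,-0.6,0,0.9],[0,0,-0.6,0,0.9],[0,0,-0.6,0,0.7],[0,0,-0.2,0,0.6]]'
python3 - <<'E'
from h import *
d=cam('top'); w=cloud(d); H=cv2.cvtColor(d['pixels'],cv2.COLOR_BGR2HSV)
m=(H[...,0]>22)&(H[...,0]<45)&(abs(w[...,0]-.51)<.08)&(abs(w[...,1]+.272)<.08)&(w[...,2]>.13); print(m.sum(),np.nanmean(w[m],0) if m.any() else '',np.nanmax(w[m][:,2]) if m.any() else '')
# short grasp: offset 35 mm along yaw 13.5 toward +x
c=np.array([.5763,.2723]); e=np.array([np.cos(np.radians(13.5)),np.sin(np.radians(13.5))]); g=c+.034*e; print(g, c-.034*e)
go(g[0],g[1],.2,103.5)
E
```

```text
clock: 12.15
position: [0.5119, -0.2727, 0.2813]
ee_rot: [-0.262, 3.129, -0.001]
force: [-0.2, -0.7, 0.0]
width: 0.73
gripper_force: 0.0
133 [ 0.4953468  -0.24930606  0.38779022] 0.6870913134588265
[0.60936058 0.28023714] [0.54323942 0.26436286]
t 12.20 pos [ 0.5119 -0.2727  0.2814] ty 99.6 w 0.689 gf 0.0 f [ 0.4  0.2 -0.3] j7 2.22
units [-4.7  13.23  2.03] turn -0.98
```

Next is the short stick. It has little overhang, so I'll grip it in the middle, shift it 14 mm along the rest for room, then take it by its far end.

```bash
python3 -m creep '[[-0.25,0.95,0,-0.1,0.6],[-0.25,0.95,0,-0.1,0.6],[-0.25,0.95,0,-0.1,0.6],[-0.25,0.95,0,-0.1,0.6],[-0.25,0.95,0,-0.1,0.6],[-0.25,0.95,0,-0.1,0.6],[-0.25,0.95,0,-0.1,0.6],[-0.25,0.95,0,-0.1,0.6],[-0.25,0.95,0,-0.1,0.6],[-0.25,0.95,0,-0.1,0.6],[-0.25,0.95,0,0,0.6],[-0.25,0.95,0,0,0.6]]'
python3 - <<'E'
from h import *
go(.5763,.2723,.13,103.5)
d=cam('top'); w=cloud(d); H=cv2.cvtColor(d['pixels'],cv2.COLOR_BGR2HSV)
m=(H[...,0]>22)&(H[...,0]<45)&(abs(w[...,0]-.51)<.06)&(abs(w[...,1]+.272)<.06)&(w[...,2]>.13); print('long top',m.sum(),np.nanmean(w[m],0),np.nanmax(w[m][:,2]))
m=~((H[...,0]>75)&(H[...,0]<105))&(abs(w[...,0]-.51)<.06)&(abs(w[...,1]+.272)<.06)&(abs(w[...,2]-.12)<.005)&(H[...,0]<22); print('pot',cv2.minAreaRect((w[m][:,:2]*1000).astype(np.float32)))
E
```

```text
clock: 13.7
position: [0.5356, 0.1994, 0.2788]
ee_rot: [0.371, -3.118, 0.001]
force: [0.5, -0.0, 0.4]
width: 0.597
gripper_force: 0.0
t 13.70 pos [0.5356 0.1994 0.2788] ty 103.6 w 0.597 gf 0.0 f [ 0.5 -0.   0.4] j7 1.36
units [-1.42  1.53  3.72] turn 0.02
long top 191 [ 0.50018489 -0.27054941  0.17444736] 0.19361406863265795
pot ((508.92584228515625, -273.8848571777344), (57.76576614379883, 59.445674896240234), 9.885068893432617)
```

```bash
python3 -m creep '[[-0.5,0.5,0.7,0,0.6],[-0.5,0.5,0.7,0,0.6],[-0.42,0.53,0.7,0,0.6],[0,0,0.7,0,0.6],[0,0,0.7,0,0.6],[0,0,0,0,0.6],[0,0,0,0,0.6]]'
python3 - <<'E'
from h import *
go(.5763,.2723,.03,103.5)
d=cam('wrist'); w=cloud(d); H=cv2.cvtColor(d['pixels'],cv2.COLOR_BGR2HSV)
m=(w[...,2]>.052)&(w[...,2]<.07)&(abs(w[...,1]-.272)<.05)&(abs(w[...,0]-.576)<.1)&(H[...,0]>22)&(H[...,0]<45); P=w[m]
c=P[:,:2].mean(0); v=np.linalg.svd(P[:,:2]-c,full_matrices=False)[2][0]; v*=np.sign(v[0]); t=(P[:,:2]-c)@v; print(len(P),c,np.degrees(np.arctan2(v[1],v[0])),c+v*t.min(),c+v*t.max())
E
```

```text
clock: 14.62
position: [0.5773, 0.2712, 0.1405]
ee_rot: [-0.371, 3.119, 0.0]
force: [-0.4, 0.1, 0.3]
width: 0.6
gripper_force: 0.0
t 14.62 pos [0.5773 0.2712 0.1405] ty 103.6 w 0.600 gf 0.0 f [-0.4  0.1  0.3] j7 1.28
units [0.02 0.03 2.76] turn 0.01
4631 [0.56045505 0.27215836] 13.239788661982221 [0.51149612 0.26063927] [0.61629111 0.2852955 ]
```

```bash
python3 -m creep '[[0.02,0.06,0.55,0,0.6],[0,0,0.55,0,0.6],[0,0,0.55,0,0.6],[0,0,0.55,0,0.6],[0,0,0.55,0,0.6],[0,0,0,0,0.6],[0,0,0,0,0.1],[0,0,0,0,0.1],[0,0,0,0,0.1],[0,0,0,0,0.1],[0,0,0,0,0.1]]' 8
python3 -m creep '[[0,0,-0.15,0,0.1],[0,0,-0.1,0,0.1],[-0.18,0,0,0,0.1],[-0.18,0,0,0,0.1],[0,0,0,0,0.1],[0,0,0.12,0,0.1],[0,0,0.12,0,0.1],[0,0,0,0,0.1],[0,0,0,0,0.6],[0,0,0,0,0.6],[0,0,0,0,0.6],[0,0,0,0,0.6]]'
python3 -m creep '[[0,0,-0.5,0,0.6],[0,0,-0.5,0,0.6],[0,0,-0.5,0,0.6],[0,0,-0.5,0,0.6],[-0.5,0,0,0,0.6],[-0.85,0,0,0,0.6],[0,0,0,0,0.6]]'
python3 - <<'E'
from h import *
e=np.array([np.cos(np.radians(13.5)),np.sin(np.radians(13.5))]); g=np.array([.5763,.2733])+.069*e
go(g[0],g[1],.03,103.5)
d=cam('wrist'); cv2.imwrite('pics/w2.png',d['pixels']); w=cloud(d); H=cv2.cvtColor(d['pixels'],cv2.COLOR_BGR2HSV)
m=(w[...,2]>.052)&(w[...,2]<.07)&(abs(w[...,1]-.272)<.05)&(abs(w[...,0]-.586)<.1)&(H[...,0]>22)&(H[...,0]<45); P=w[m]
c=P[:,:2].mean(0); v=np.linalg.svd(P[:,:2]-c,full_matrices=False)[2][0]; v*=np.sign(v[0]); t=(P[:,:2]-c)@v; print(len(P),c,np.degrees(np.arctan2(v[1],v[0])),c+v*t.min(),c+v*t.max(),P[:,2].max())
E
```

```text
clock: 16.05
position: [0.5757, 0.2755, 0.0308]
ee_rot: [-0.373, 3.118, 0.004]
force: [-1.6, 5.2, 4.4]
width: 0.276
gripper_force: 8.0
clock: 17.55
position: [0.5897, 0.2764, 0.0303]
ee_rot: [-0.371, 3.12, -0.0]
force: [0.2, -0.2, -0.3]
width: 0.592
gripper_force: 0.0
clock: 18.42
position: [0.6443, 0.2894, 0.1117]
ee_rot: [-0.369, 3.117, 0.001]
force: [-0.0, -0.0, -0.3]
width: 0.598
gripper_force: 0.0
t 18.43 pos [0.6443 0.2894 0.1117] ty 103.5 w 0.598 gf 0.0 f [-0.  -0.  -0.3] j7 1.31
units [0.03 0.01 2.04] turn 0.0
8339 [0.58356227 0.27773262] 13.170870931915182 [0.52443927 0.26389715] [0.65242667 0.29384769] 0.06319336568406544
```

View pics/w2.png

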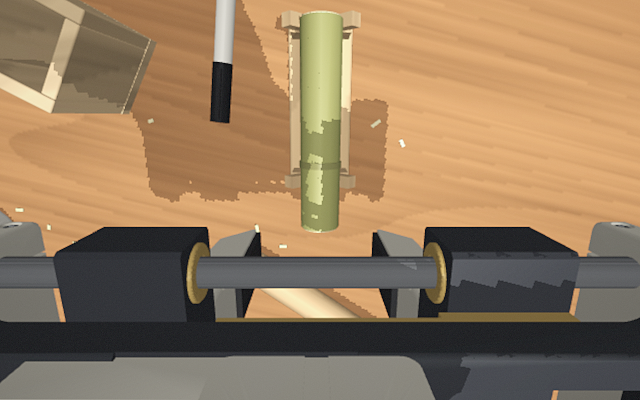

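The wrist view shows the short stick shifted, its end at (320,230) now clear of the upright at (320,182), and the fingers straddling its line. I'll grip it near the end and lift.

```bash
python3 -m creep '[[0.04,0.06,0.5,0,0.6],[0,0,0.5,0,0.6],[0,0,0.5,0,0.6],[0,0,0.5,0,0.6],[0,0,0,0,0.6],[0,0,0,0,0.1],[0,0,0,0,0.1],[0,0,0,0,0.1],[0,0,0,0,0.1],[0,0,0,0,0.1],[0,0,0,0,0.1]]' 3
python3 -m creep '[[0,0,-0.4,0,0.1],[0,0,-0.4,0,0.1],[0,0,-0.4,0,0.1],[0,0,-0.4,0,0.1],[0,0,-0.4,0,0.1],[0,0,-0.4,0,0.1],[0,0,-0.4,0,0.1],[0,0,-0.4,0,0.1],[0,0,-0.4,0,0.1],[0,0,-0.4,0,0.1],[0,0,-0.4,0,0.1],[0,0,0,0,0.1]]'
python3 - <<'E'
from h import *
go(.579,.112,.25,105)
stick('wrist')
d=cam('scene'); cv2.imwrite('pics/s3.png',cv2.resize(d['pixels'][60:260,300:560],(780,600)))
E
```

```text
clock: 19.85
position: [0.6406, 0.2911, 0.0307]
ee_rot: [-0.371, 3.119, -0.0]
force: [2.3, -1.3, 2.4]
width: 0.28
gripper_force: 3.0
clock: 21.35
position: [0.6408, 0.2917, 0.2081]
ee_rot: [-0.371, 3.117, 0.002]
force: [-0.5, -0.6, -1.4]
width: 0.283
gripper_force: 3.0
t 21.35 pos [0.6408 0.2917 0.2081] ty 103.6 w 0.283 gf 3.0 f [-0.5 -0.6 -1.4] j7 1.31
units [ 2.55 -4.   -1.06] turn -0.36
wrist 10295 dir(tool) [0.795 0.002 0.607] below horizontal 37 deg ends(tool mm) [ -4.   0. -14.] [98.  0. 64.]
```

View pics/s3.png

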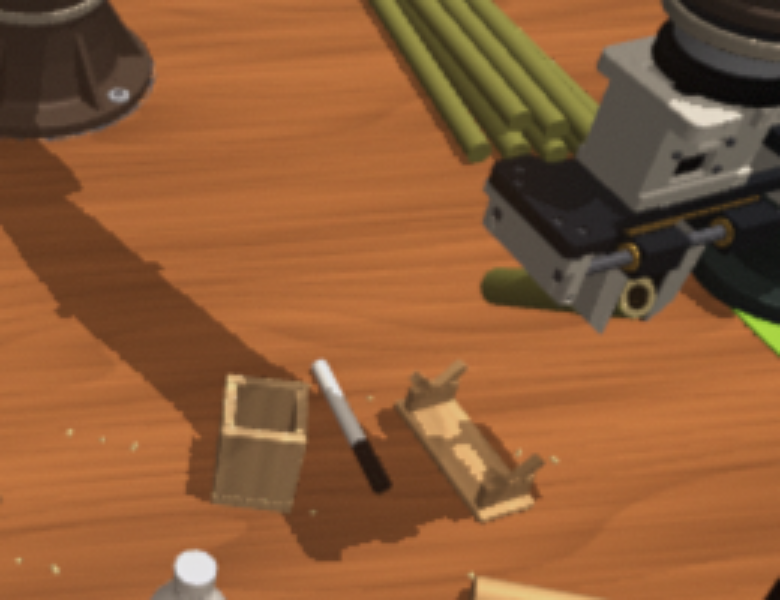

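The crop shows the short stick held at (640,295), sloping only 37° down. I'll lower its free end into the empty, fixed rest and swing it steeper against the far upright.

```bash
python3 -m creep '[[0,0,0.5,0,0.1],[0,0,0.5,0,0.1],[0,0,0.5,0,0.1],[0,0,0.5,0,0.1],[0,0,0.5,0,0.1],[0,0,0.5,0,0.1],[0,0,0.25,0,0.1],[0,0,0,0,0.1]]'
python3 -m creep '[[0.12,0,0,0,0.1],[0.13,0,0,0,0.1],[0.28,0,-0.3,0,0.1],[0.28,0,-0.25,0,0.1],[0.34,0,-0.22,0,0.1],[0.33,0,-0.16,0,0.1],[0.39,0,-0.14,0,0.1],[0,0,0,0,0.1]]'
python3 - <<'E'
from h import *
go(.579,.112,.25,105)
stick('wrist')
E
```

```text
clock: 22.45
position: [0.6396, 0.2911, 0.0755]
ee_rot: [0.371, -3.118, 0.001]
force: [0.3, 0.6, -0.5]
width: 0.285
gripper_force: 3.0
clock: 23.45
position: [0.5657, 0.2736, 0.1195]
ee_rot: [0.372, -3.118, 0.0]
force: [-0.2, -0.3, 0.1]
width: 0.284
gripper_force: 3.0
t 23.45 pos [0.5657 0.2736 0.1195] ty 103.6 w 0.284 gf 3.0 f [-0.2 -0.3  0.1] j7 1.27
units [ 0.63 -4.   -3.26] turn -0.35
wrist 4462 dir(tool) [0.236 0.001 0.972] below horizontal 76 deg ends(tool mm) [  5.   0. -17.] [ 35.   0. 107.]
```

```bash
python3 -m creep '[[0,0,-0.4,0,0.1],[0,0,-0.5,0.8,0.1],[0,0,-0.5,0.9,0.1],[0,0,-0.5,0.9,0.1],[0,0,-0.5,0.9,0.1],[0,0,0,0.9,0.1],[0,0,0,0.9,0.1],[0,0,0,0.9,0.1],[0,0,0,0.9,0.1],[0,0,0,0,0.1]]'
python3 - <<'E'
from h import *
go(.602,.1056,.21,75)
E
```

```text
clock: 24.75
position: [0.5675, 0.2738, 0.2155]
ee_rot: [-0.405, -3.115, 0.0]
force: [0.8, -0.6, -0.2]
width: 0.279
gripper_force: 3.0
t 24.75 pos [0.5675 0.2738 0.2155] ty 75.2 w 0.279 gf 3.0 f [ 0.8 -0.6 -0.2] j7 0.83
units [-1.91 -3.84  0.14] turn 0.05
```

```bash
python3 -m creep '[[-0.24,-0.48,0,0,0.1],[-0.24,-0.48,0,0,0.1],[-0.24,-0.48,0,0,0.1],[-0.24,-0.48,0,0,0.1],[-0.24,-0.48,0,0,0.1],[-0.24,-0.48,0,0,0.1],[-0.24,-0.48,0,0,0.1],[-0.24,-0.48,0,0,0.1],[0,0,0,0,0.1],[0,0,0,0,0.1]]'
python3 - <<'E'
from h import *
go(.579,.112,.21,75)
stick('wrist')
d=cam('wrist'); w=cloud(d); H=cv2.cvtColor(d['pixels'],cv2.COLOR_BGR2HSV)
m=(abs(w[...,2]-.08)<.005)&(abs(w[...,0]-.579)<.06)&(abs(w[...,1]-.112)<.06)&(H[...,0]<24); P=w[m][:,:2]; print('pot rim from wrist',len(P),cv2.minAreaRect((P*1000).astype(np.float32)) if len(P)>20 else '')
d=cam('scene'); cv2.imwrite('pics/s4.png',cv2.resize(d['pixels'][60:260,300:560],(780,600)))
E
```

```text
clock: 26.0
position: [0.6021, 0.1065, 0.2151]
ee_rot: [-0.405, -3.115, -0.001]
force: [-0.3, 0.3, -0.7]
width: 0.284
gripper_force: 3.0
t 26.00 pos [0.6021 0.1065 0.2151] ty 75.2 w 0.284 gf 3.0 f [-0.3  0.3 -0.7] j7 1.12
units [ 0.59 -0.01  0.13] turn 0.05
wrist 4853 dir(tool) [ 0.274 -0.001  0.962] below horizontal 74 deg ends(tool mm) [  2.  -0. -18.] [ 37.  -0. 105.]
pot rim from wrist 1816 ((578.4254150390625, 112.80232238769531), (58.070796966552734, 58.08716583251953), 75.24663543701172)
```

View pics/s4.png

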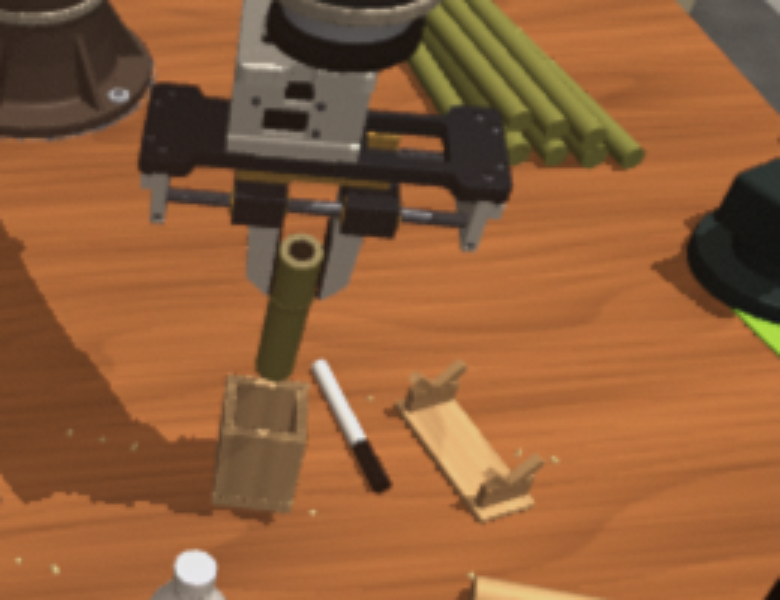

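The stick's end at (275,375) sits over the low pot's mouth at (265,405), clear of the marker. I'll insert it while straightening.

```bash
python3 -m creep '[[0.05,0,0.3,0,0.1],[0,0,0.3,0,0.1],[0,0,0.3,0,0.1],[0,0,0.3,0,0.1],[0,0,0.2,0,0.1],[0,0,0,0,0.1],[0.15,0,0.1,0,0.1],[0.15,0,0.1,0,0.1],[0.15,0,0.1,0,0.1],[0.15,0,0.1,0,0.1],[0,0,0,0,0.1]]'
python3 - <<'E'
from h import *
go(.579,.112,.113,75)
stick('wrist')
E
```

```text
clock: 27.52
position: [0.5763, 0.1125, 0.1428]
ee_rot: [-0.405, -3.115, 0.0]
force: [0.1, -0.1, -1.4]
width: 0.281
gripper_force: 3.0
t 27.52 pos [0.5763 0.1125 0.1428] ty 75.2 w 0.281 gf 3.0 f [ 0.1 -0.1 -1.4] j7 1.10
units [-0.07  0.01  0.75] turn 0.05
wrist 3693 dir(tool) [ 0.131 -0.006  0.991] below horizontal 82 deg ends(tool mm) [  5.   0. -17.] [ 20.  -1. 100.]
```

```bash
python3 -m creep '[[0,0,0.2,0,0.1],[0,0,0.2,0,0.1],[0,0,0.2,0,0.1],[0,0,0.15,0,0.1],[0,0,0.1,0,0.1],[0,0,0,0,0.1]]'
python3 -c "
from h import *
go(.579,.112,.113,75); stick('wrist')"
```

```text
clock: 28.32
position: [0.5769, 0.1122, 0.1088]
ee_rot: [-0.406, -3.115, 0.0]
force: [1.2, 0.1, -0.7]
width: 0.279
gripper_force: 3.0
t 28.32 pos [0.5769 0.1122 0.1088] ty 75.2 w 0.279 gf 3.0 f [ 1.2  0.1 -0.7] j7 1.11
units [-0.05  0.01 -0.1 ] turn 0.04
wrist 3351 dir(tool) [ 0.173 -0.006  0.985] below horizontal 80 deg ends(tool mm) [  4.   0. -18.] [20. -1. 76.]
```

```bash
python3 -m creep '[[0,0,0,0,0.9],[0,0,0,0,0.9],[0,0,0,0,0.9],[0,0,0,0,0.9],[0,0,-0.4,0,0.9],[0,0,-0.5,0,0.9],[0,0,-0.7,0,0.9],[0,0,-0.8,0,0.9],[0,0,-0.8,0,0.9],[0,0,-0.8,0,0.9],[0,0,0,0,0.9]]'
python3 -m creep '[[0,0.9,0,0,0.9],[0,0.9,0,0,0.9],[0,0.9,0,0,0.9],[0,0.9,0,0,0.9],[0,0.9,0,0,0.9],[0,0.9,0,0,0.9],[0,0.9,0,0,0.9],[0,0,0,0,0.9],[0,0,0,0,0.9]]'
python3 - <<'E'
from h import *
for n in ['top','scene']:
    d=cam(n); w=cloud(d); H=cv2.cvtColor(d['pixels'],cv2.COLOR_BGR2HSV)
    if n=='scene': cv2.imwrite('pics/s5.png',d['pixels'])
    for k,c,h in (('tall',(.509,-.272),.12),('low',(.579,.112),.08)):
        b=(abs(w[...,0]-c[0])<.06)&(abs(w[...,1]-c[1])<.06); g=(H[...,0]>22)&(H[...,0]<45)
        P=w[b&g&(w[...,2]>h+.012)]; Q=w[b&(abs(w[...,2]-h)<.005)&(H[...,0]<22)][:,:2]
        print(n,k,len(P),P.mean(0) if len(P) else '',np.percentile(P[:,2],99) if len(P) else '',cv2.minAreaRect((Q*1000).astype(np.float32))[:2])
E
```

```text
clock: 29.75
position: [0.5786, 0.1124, 0.273]
ee_rot: [0.405, 3.11, 0.004]
force: [0.3, -0.2, 0.4]
width: 0.903
gripper_force: 0.0
clock: 30.88
position: [0.6415, 0.355, 0.2687]
ee_rot: [-0.406, -3.115, 0.002]
force: [1.2, 0.0, -0.4]
width: 0.901
gripper_force: 0.0
top tall 185 [ 0.4999595  -0.27072343  0.17594177] 0.1930209064345186 ((509.14276123046875, -273.4442138671875), (58.18326950073242, 57.969783782958984))
top low 140 [0.56812448 0.10894144 0.13073996] 0.14395679132469902 ((578.9204711914062, 110.50248718261719), (58.31770324707031, 58.60045623779297))
scene tall 294 [ 0.51031489 -0.27123188  0.1644858 ] 0.1920130517544161 ((508.84710693359375, -271.0968322753906), (63.33148956298828, 58.008888244628906))
scene low 134 [0.58164211 0.11366501 0.12216648] 0.14289252844343492 ((578.593017578125, 112.89962768554688), (58.15487289428711, 61.05461120605469))
```

View pics/s5.png

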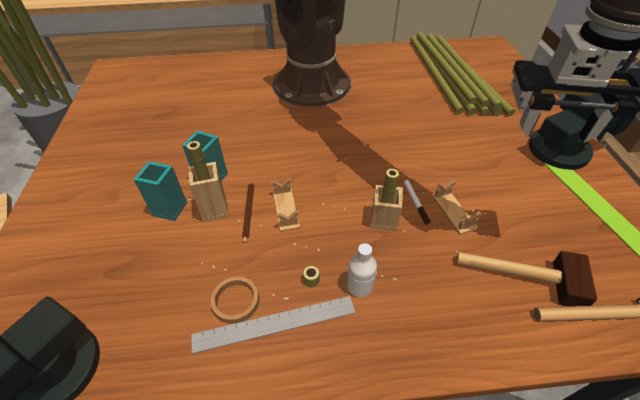

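Both sticks stand in their pots, the long one at (197,160) and the short one at (391,185). Their tops measure about 192 mm and 143 mm, so both are on the floor, and neither the pots nor the bystanders have shifted. I'm handing the job in.

```bash
python3 -c "
from cell import sign_off
print(sign_off())"
```

```text
the job is handed in; nothing more can be done
None
```

The long bamboo stands in the tall plywood pot and the short one in the low pot, both down to the floor. The pots measured unmoved, the bystanders looked undisturbed, and I handed the job in at about 31 s; the hand-in returned no verdict.

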